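Clear the griddle and light its pilot

ROBOT

A 6-joint arm with a two-finger parallel gripper is mounted at the origin on the work surface. World frame = base frame: x ahead of the robot, y to its left, z up, the work surface at z = 0. Lengths are in m, angles in degrees, forces in N, time in s.
With the tool pointing down it reaches from about 0.25 to 0.8 m from the base axis. Payload 3.9 kg.
Tool frame: the origin (TCP) lies between the finger pads; the fingertips stand 25 mm ahead of it and the grasp point (between the pads) lies 6 mm ahead of it; z points along the fingers, x is the direction in which the jaws open and shut, and the axes are right-handed (so a half turn about z gives the same grasp; the last joint's range is limited). The gripper opens to 85 mm and grips with 20 to 120 N. Pads are 22 mm wide; open, the fingers measure 114 mm over their backs; the gripper's body (76 mm by 85 mm) begins 54 mm behind the grasp point. The pads swing forward as they close: fully open they stand 13 mm farther back than shut.
Start: joints at [-70.875, 14.897, -7.913, 67.191, 0, 90], TCP at [0.172, -0.496, 0.256] pointing down, gripper open.
Joint ranges: [-159.42, 159.42], [-47.68, 98.78], [-73.54, 78.23], [-108.79, 121.32], [-90, 84.71], [-180, 180]. Speed limits (degrees/s): [147.25, 147.25, 180, 180, 180, 180].

INTERFACE

Orientations are given as [roll, pitch, yaw] about the fixed x, y, z axes, in that order (R = Rz(yaw) Ry(pitch) Rx(roll)).
In Python, from workcell import manip gives the robot as it stands.
- The arm moves only by the tool send_rows, never from a script. Its argument "commands" is a list of rows, each a list of 7 numbers: the opening, from 0 (shut) to 1 (fully open), then the shift along the tool's x, y, z in mm, then the turn, a rotation vector about the tool's x, y, z in degrees. In form: [[hand, x, y, z, rx, ry, rz], ...]. A call has 1 to 20 rows; each row shifts and turns the commanded pose from where the row before left it, along the tool's axes as they then stand; what a row does not reach is not made up. A row lasts 1/12 s, in which the tool goes at most 41.7 mm and 7.16 degrees, less where a joint would pass 70% of its speed; a pose out of reach is approached as far as the arm can. A call with a gripper value outside its range is refused whole. The fingers move at their own pace and stop on an object; "newtons" is the grip in N (left out, the last holds). Time passes only in rows, so rows that do not move let the fingers close. It gives the time, the measured TCP pose, the force and the opening at its end, in the units of the state.
- manip.get_obs(): the state, without advancing time (a new reading comes with each control period).
- manip.capture(name): name is "side" or "top" or "wrist"; returns (picture, depth): 420x560x3 uint8, red, green, blue; 420x560 float32, m along the optical axis (not along the pixel's ray), 0 where there is no reading.
- manip.camera_info(name): a dict with "mtx" (3x3 intrinsics, pixels), "R" (3x3) and "t" (3): a world point X has camera coordinates R X + t. Camera axes: x right, y down, z forward; pixel columns grow to the right and rows downward; lengths in m; the calibration is good to about 2 mm. A picture is of the moment at which its call begins: read the wrist's pose just before it. camera_info takes no time and is no camera call; for the wrist camera it gives the pose at the moment of the call.
- manip.sign_off(): hands the job in, once; it reports no verdict.
The state is a dict: "time": time; "qpos": joint angles; "qd": joint speeds; "effort": joint torques, N m; "tool_pos": TCP position; "orientation": TCP orientation; "ft_force": force on the tool from outside, world axes, zero at the start; "wrist_torque": the same for the moment, N m; "finger_gap": finger opening in m.
Only numpy, scipy, OpenCV 4.12 (cv2) and the standard library are available. Lean on these libraries where they do the work, as an engineer would, in place of code of your own. Each camera call takes 0.05 s, during which the arm holds its last target. There are 200 camera calls.

TASK

Get the griddle ready for the next batch: with the scraper block, push all five leftover carrot and pepper strips off the plate into the trough along its front, without touching the food with the gripper, and stand the scraper back upright on the table. Then light the pilot: press the knob in, turn it anticlockwise from the dot to the bar mark, keep it pressed in there for about three seconds and let go so that it springs fully back out at that mark. Leave everything else on the table where it is.

Things in the scene. Friction and masses are not known exactly. Their poses are not given: they have to be found in the camera images.
- griddle: Stainless table-top gas griddle, fixed, 400 mm wide (y), 400 mm deep (x). Origin: centre of its footprint at table height; x points to its back, y to its left, z up; its front (-x) faces the robot. From the front: sloping control apron (x -200 to -131 mm, rising from z 96 to 136 mm, its normal 30 degrees from vertical towards the robot), trough, plate.
- plate_edge (a point): Middle of the front edge of the griddle's flat dark plate, on its top face (griddle x -57, z 140 mm); axes as the griddle's. The plate reaches from here 237 mm back and 170 mm to each side. Splash guards stand 40 mm above it along its back and 51 mm along its sides (inner faces at y -174 and 174 mm, except for the first 40 mm from the front edge, where they are 21 mm high).
- trough (a point): Centre of the floor of the open trough in front of the plate (griddle x -92, z 90 mm); axes as the griddle's. The trough is 70 mm wide (x), 356 mm long (y), 50 mm deep below the plate's top; its back wall is the plate's front edge, its front wall ends 2 mm lower than the plate.
- knob_grip (a point): Black knob on the apron, at griddle y -50 mm: round skirt of 62 mm diameter and across it a bar 62 mm long, 16 mm thick, 30 mm tall. Point: on the axis, inside the bar, 42 mm out from the apron (when out), 8 mm below the bar's top, 22 mm above the skirt. z: out of the apron along the axis; x: along the bar to its end with the white line (up the slope when off); y: across the bar. Moves with it.
- knob (a joint): Turn of the knob in rad, anticlockwise seen from outside; white marks round it: 0 dot (off), 1.22 single bar (pilot), wedges from 2.2 to 3.5 (heat). At 0 and at 1.22 an inner pin locks it, with about 0.13 rad of play each way (0.05 clockwise of 0), unless pressed in by over 6 mm; then it turns with 0.04 Nm of friction. Let go between these it stays 5 mm in; within the play it springs out.
- knob_push (a joint): How far the knob is pressed in along its axis, in m: 0 out, 0.0085 fully in. Spring: 4 N at the start, 9 N fully in.
- scraper: Scraper block with a grey base 180 mm long (y), 50 mm deep (x) and 26 mm tall, straight steel edges along both long sides, and a wooden bar handle along y, 24 mm square and 146 mm long, its axis 83 mm above the underside, on two 20 mm wide posts at y = -60 and 60 mm (100 mm clear between them). 0.45 kg. Origin: centre of the underside; z up. Stands left or right of the griddle.
- strip0: Carrot baton on the plate, 66 mm long (y), 12 mm square, 12 g. Origin: its middle.
- strip1: Slightly bent red pepper strip on the plate, 72 mm long (y), 15 mm wide, 10 mm thick, 12 g. Origin: its middle.
- strip2: Carrot baton like strip0.
- strip3: Green pepper strip, same shape as strip1.
- strip4: Carrot baton like strip0.
- press: Bystander: round cast-iron grill press, 160 mm in diameter, with a round wooden handle, 74 mm tall, on the table on the other side of the griddle from the scraper. Origin: centre of the underside.
- oil: Bystander: green oil bottle, 64 mm in diameter, 190 mm tall, standing right of the griddle. Origin: centre of the underside.
- salt: Bystander: glass salt jar, 60 mm in diameter, 90 mm tall, standing left of the griddle. Origin: centre of the underside.
- turner: Bystander: black turner (spatula), 240 mm long, lying on the table in front of the griddle to the left. Origin: its middle, on the underside.
- bowl: Bystander: white bowl, 110 mm in diameter, 45 mm tall, on the table in front of the griddle to the right. Origin: centre of the underside.
- knife: Bystander: chef's knife lying on the chopping board far left, 300 mm long.
There are look-alikes about, which are no part of the job. Of the things that look like the strip1, the smaller one is meant.

How it is judged (in metres and radians):
On the way, in this order (a step that is already met when the one before it is completed fails the run):
1. all five strips lie in the trough (x of strip0 in the frame of griddle between -0.129 and -0.057 m and z of strip0 in the frame of griddle between 0.088 and 0.14 m and y of strip0 in the frame of griddle between -0.18 and 0.18 m and x of strip1 in the frame of griddle between -0.129 and -0.057 m and z of strip1 in the frame of griddle between 0.088 and 0.14 m and y of strip1 in the frame of griddle between -0.18 and 0.18 m and x of strip2 in the frame of griddle between -0.129 and -0.057 m and z of strip2 in the frame of griddle between 0.088 and 0.14 m and y of strip2 in the frame of griddle between -0.18 and 0.18 m and x of strip3 in the frame of griddle between -0.129 and -0.057 m and z of strip3 in the frame of griddle between 0.088 and 0.14 m and y of strip3 in the frame of griddle between -0.18 and 0.18 m and x of strip4 in the frame of griddle between -0.129 and -0.057 m and z of strip4 in the frame of griddle between 0.088 and 0.14 m and y of strip4 in the frame of griddle between -0.18 and 0.18 m), for 0.2 s.
2. the scraper stands upright on the table again, let go (all of step 1 and height (world z) of scraper between -0.004 and 0.006 m and angle between scraper's own z axis and vertical below 0.06 rad and contact force between each of the arm, the fingers and scraper below 0.1 N), for 0.2 s.
3. the knob is kept pressed in at the bar mark for 2 s (value of joint knob between 1.04 and 1.4 rad and value of joint knob_push above 0.005 m), for 2 s.
At the end, for the whole second after the job is handed in: All five strips lie in the trough (middle between its walls and below the plate's top), the scraper stands at rest upright (within 3 degrees) on the table, let go, and the knob is at the bar mark (1.22 within 0.18 rad) and sprung out to within 2 mm (all of step 2 and value of joint knob between 1.04 and 1.4 rad and value of joint knob_push below 0.002 m and linear speed of scraper below 0.02 m/s); the robot touches nothing.
It fails at once if the gripper touches a strip with more than 0.5 N (contact force between any of the fingers, the arm and strip0 above 0.5 N or contact force between any of the fingers, the arm and strip1 above 0.5 N or contact force between any of the fingers, the arm and strip2 above 0.5 N or contact force between any of the fingers, the arm and strip3 above 0.5 N or contact force between any of the fingers, the arm and strip4 above 0.5 N).
It fails at once if a bystander is moved by more than 20 mm (distance of any of press, oil, salt, turner, bowl, knife from where it was at the start of the episode above 0.02 m).
It also fails if it takes over 72 s, if anything falls off the work surface, if the arm or the gripper's body presses on something with over 40 N, if the wrist force passes 120 N, or if a joint passes its speed limit or range.

## Working session

There is one attempt and no reset: what is moved stays moved. The work goes in short steps, Python scripts to look and compute and a tool call to move; the robot and the scene stay as the last step left them, time stands still between calls to the robot, and variables do not carry over. Pictures are saved under pics/ and viewed, about 8 in all and at most 12, crops included, and the job is handed in when it is done.

Besides the shell and the picture viewer there is one more tool, called after "Emit:" as a command line: name --pt "numbers of a row" for each row, then --argument value for the rest. send_rows: Moves the arm, as the interface text tells. Its arguments: {"type":"object","properties":{"commands":{"type":"array","items":{"type":"array","items":{"type":"number"}}},"newtons":{"type":"number"}},"required":["commands"]}

```bash
mkdir -p pics
cat > h.py <<'E'
import numpy as np, cv2, json
from workcell import manip
def grab(n):
    ci=manip.camera_info(n); im,d=manip.capture(n)
    np.savez(''+n+'.npz',im=im,d=d,K=ci['mtx'],R=ci['R'],t=ci['t']); return im,d
def ld(n): return np.load(''+n+'.npz')
def world(z):
    d=z['d']; K=z['K']; v,u=np.mgrid[:d.shape[0],:d.shape[1]]
    c=np.stack([(u-K[0,2])/K[0,0]*d,(v-K[1,2])/K[1,1]*d,d],-1)
    w=(c-np.ravel(z['t']))@np.array(z['R']); w[d==0]=np.nan; return w
E
python3 - <<'E'
from h import *
for n in('top','side'):
    im,d=grab(n); cv2.imwrite(f'pics/{n}0.png',cv2.resize(im[...,::-1],(800,600)))
    z=ld(n); print(n,-z['R'].T@np.ravel(z['t']))
print(manip.get_obs())
E
```

```text
top [0.32739852 0.04949522 1.23441013]
side [0.14508822 0.89456731 0.69775304]
{'time': 0.1, 'qpos': array([-7.08756999e+01,  1.49322507e+01, -7.97793942e+00,  6.71900089e+01,
       -1.52026023e-03,  9.00034011e+01]), 'qd': array([-0.02101006, -0.00985534,  0.22901612,  0.13599805, -0.01777096,
       -0.03156979]), 'effort': array([ 1.24699363e-03, -4.06509125e+01,  2.54527473e+01,  1.01414262e-02,
        1.06567891e-04, -1.32075539e-05]), 'tool_pos': array([ 0.17180788, -0.49549577,  0.25554834]), 'orientation': array([ 1.79998474e+02,  1.00198920e-01, -7.08791009e+01]), 'ft_force': array([-0.31438728,  0.39499859,  0.13748459]), 'wrist_torque': array([ 0.01974309, -0.02003659, -0.03373337]), 'finger_gap': 0.0853579098343754}
```

View pics/top0.png

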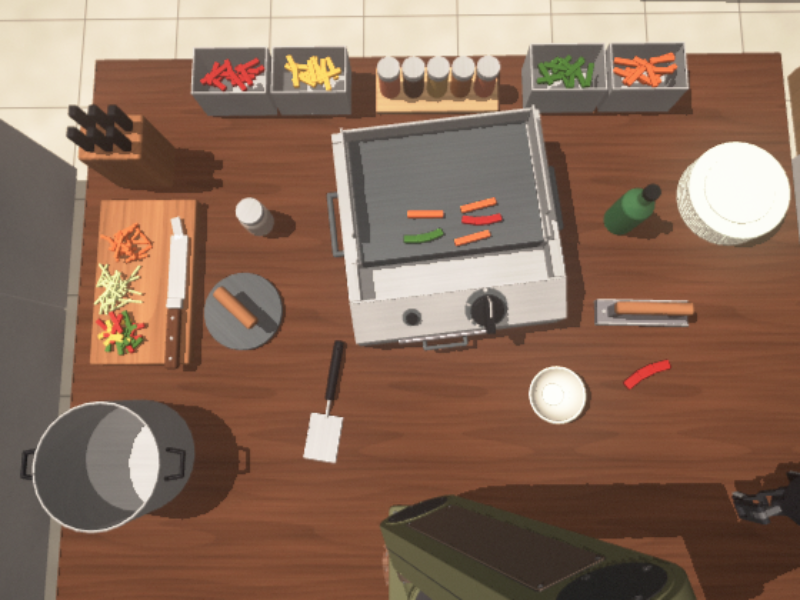

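View pics/side0.png

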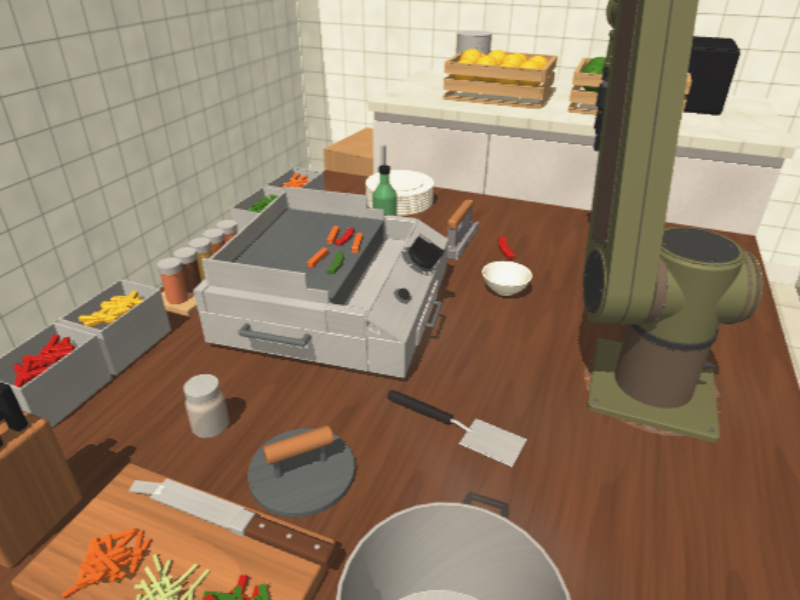

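Run:
```python
from h import *
z=ld('top'); w=world(z); im=z['im'].astype(int); r,g,b=im[...,0],im[...,1],im[...,2]
def box(u0,v0,u1,v1):
    m=np.zeros(r.shape,bool); m[int(v0*.7):int(v1*.7),int(u0*.7):int(u1*.7)]=1; return m
G=box(325,100,575,350)
dark=(im.max(-1)<110)
def rect(n,m):
    p=w[m]; p=p[~np.isnan(p[:,0])]
    R=cv2.minAreaRect((p[:,:2]*1000).astype(np.float32)); print(n,len(p),'rect',np.round(R[0],1),np.round(R[1],1),round(R[2],2),'z',np.round(np.percentile(p[:,2],[5,50,95]),4)); return R
m=G&(abs(w[...,2]-.14)<.006)&dark&~box(430,280,580,350)
m=cv2.morphologyEx(m.astype(np.uint8),cv2.MORPH_OPEN,np.ones((5,5)))>0
R=rect('plate',m); print(np.round(cv2.boxPoints(R),1))
rect('rim', G&(w[...,2]>.183))
P=box(350,110,560,255)&(w[...,2]<.165)
rect('orangeAll',P&(r>g+50))
for n,mm in dict(orange=P&(r>170)&(g>60)&(r>g+60),red=P&(r>150)&(g<60),green=P&(g>r+40)).items():
    k,l,s,c=cv2.connectedComponentsWithStats(mm.astype(np.uint8))
    for i in range(1,k):
        if s[i,4]>20: rect(n+str(np.round(c[i]/.7)),l==i)
S=box(585,285,705,340)
rect('handle',S&(w[...,2]>.088)); rect('base',S&(w[...,2]<.035)&(w[...,2]>.018)); print()
rect('knobbar',box(460,280,515,340)&dark&(w[...,2]>.14))
rect('apron',box(430,290,465,330))
for n,bb in dict(bowl=(520,360,595,430),oil=(600,180,665,240),press=(200,270,290,350),turner=(300,335,350,465),lookalike=(620,355,675,392)).items():
    rect(n,box(*bb)&(w[...,2]>.005))
```

```text
plate 593 rect [696.7 154.6] [200.1  24. ] 6.94 z [0.1373 0.1405 0.1441]
[[595.9 154.4]
 [598.8 130.6]
 [797.5 154.7]
 [794.6 178.6]]
rim 353 rect [720.4  -2.9] [200.9 356.8] 6.85 z [0.1837 0.1908 0.1945]
orangeAll 596 rect [747.7 -26. ] [446.8 316.5] 85.74 z [0.1422 0.1513 0.1553]
orange[478. 204.] 120 rect [665.2 -66.9] [12.2 65.3] 14.84 z [0.1487 0.1522 0.156 ]
orange[424. 213.] 124 rect [648.7  31.2] [12.7 63.5] 0.64 z [0.1491 0.1523 0.157 ]
orange[481. 218.] 129 rect [638.3 -72.9] [16.  71.6] 2.85 z [0.1468 0.1504 0.1537]
orange[471. 237.] 119 rect [603.5 -56.2] [11.9 67.3] 15.22 z [0.1475 0.1522 0.1556]
green[424. 236.] 90 rect [604.9  34.2] [14.4 69.2] 15.04 z [0.1472 0.1502 0.1536]
handle 467 rect [ 480.2 -403.6] [144.9  22.9] 89.51 z [0.0901 0.0943 0.0982]
base 603 rect [ 480.4 -404.3] [180.7  50.6] 88.67 z [0.0202 0.0249 0.0295]

knobbar 233 rect [466.1 -87.7] [69.5 48.9] 26.89 z [0.1409 0.1502 0.1724]
apron 647 rect [478.9  -9.6] [73.5 62.1] 0.43 z [0.1009 0.1191 0.1367]
bowl 1154 rect [ 317.1 -234.4] [147.4 135.6] 89.79 z [0.006  0.0223 0.0462]
oil 891 rect [ 697.7 -401.9] [128.2 125.6] 89.81 z [0.0102 0.1211 0.1905]
press 2362 rect [490.3 399.4] [158.7 181.8] 1.85 z [0.0082 0.013  0.0734]
turner 509 rect [309.2 233.6] [252.8  94.1] 1.3 z [0.0052 0.0135 0.0217]
lookalike 276 rect [ 363.1 -414.3] [105.2  72.7] 85.09 z [0.0058 0.0134 0.0171]
```

```bash
cat >> h.py <<'E'
from scipy.spatial.transform import Rotation as Ro
def tool(yaw,down=True): return Ro.from_euler('xyz',[180,0,yaw],degrees=True)
def rows(p1,R1,n,hand=1,p0=None,R0=None):
    "straight path in n equal rows; shift along tool axes as they stand at row start"
    o=manip.get_obs()
    p0=np.array(o['tool_pos']) if p0 is None else np.array(p0); R0=Ro.from_euler('xyz',o['orientation'],degrees=True) if R0 is None else R0
    dv=(R0.inv()*R1).as_rotvec(degrees=True)/n; dp=(np.array(p1)-p0)*1000/n; R=R0; out=[]
    for i in range(n):
        out.append([hand]+[round(float(x),1) for x in R.inv().apply(dp)]+[round(float(x),2) for x in dv]); R=R*Ro.from_rotvec(dv,degrees=True)
    return out
def ob():
    o=manip.get_obs(); print(round(o['time'],2),'q',np.round(o['qpos'],1),'p',np.round(o['tool_pos'],4),'rpy',np.round(o['orientation'],2),'F',np.round(o['ft_force'],1),'gap',round(o['finger_gap'],4))
E
python3 - <<'E'
from h import *
for r in rows([.480,-.404,.20],tool(-1),12): print(r)
z=ld('top'); w=world(z); p=w.reshape(-1,3); im=z['im'].reshape(-1,3).astype(int)
a=np.radians(6.9); O=np.array([.638,-.0129])
g=(p[:,:2]-O)@np.array([[np.cos(a),-np.sin(a)],[np.sin(a),np.cos(a)]])*1000; zz=p[:,2]*1000
np.set_printoptions(suppress=True)
def h(n,m,c,bins): print(n,[(int(b),int(k)) for k,b in zip(*np.histogram(c[m],bins))])
c=np.abs(g[:,1])<160
for lo,hi in((-160,-60),(60,160)):
    s=(g[:,1]>lo)&(g[:,1]<hi)
    bx=np.arange(-100,-20,4); print(lo,[(int(b),int(np.median(zz[s&(g[:,0]>=b)&(g[:,0]<b+4)]))) if (s&(g[:,0]>=b)&(g[:,0]<b+4)).any() else b for b in bx])
for lo,hi in((0,60),(110,160)):
    s=(g[:,0]>lo)&(g[:,0]<hi)
    for q in (np.arange(-194,-164,3),np.arange(164,194,3)): print(lo,[(int(b),int(np.median(zz[s&(g[:,1]>=b)&(g[:,1]<b+3)]))) if (s&(g[:,1]>=b)&(g[:,1]<b+3)).any() else b for b in q])
for lo,hi in((-160,0),(0,160)):
    s=(g[:,1]>lo)&(g[:,1]<hi); print('back',lo,[(int(b),int(np.median(zz[s&(g[:,0]>=b)&(g[:,0]<b+3)]))) if (s&(g[:,0]>=b)&(g[:,0]<b+3)).any() else b for b in range(170,200,3)])
s=(np.hypot(g[:,0]+190,g[:,1]+50)<45)&(zz>150); print('bar',np.round(cv2.minAreaRect(g[s].astype(np.float32))[0]),np.round(cv2.minAreaRect(g[s].astype(np.float32))[1]),cv2.minAreaRect(g[s].astype(np.float32))[2],zz[s].max())
s2=np.array([[665.2,-66.9],[648.7,31.2],[638.3,-72.9],[603.5,-56.2],[604.9,34.2]])/1000
print(np.round((s2-O)@np.array([[np.cos(a),-np.sin(a)],[np.sin(a),np.cos(a)]])*1000))
E
```

```text
[1, 1.2, -26.8, 4.6, -0.0, 0.01, -5.82]
[1, 3.9, -26.5, 4.6, -0.0, 0.01, -5.82]
[1, 6.6, -26.0, 4.6, -0.0, 0.01, -5.82]
[1, 9.2, -25.2, 4.6, -0.0, 0.01, -5.82]
[1, 11.7, -24.1, 4.6, -0.0, 0.01, -5.82]
[1, 14.1, -22.8, 4.6, -0.0, 0.01, -5.82]
[1, 16.3, -21.2, 4.6, -0.0, 0.01, -5.82]
[1, 18.4, -19.5, 4.6, -0.0, 0.01, -5.82]
[1, 20.3, -17.5, 4.6, -0.0, 0.01, -5.82]
[1, 21.9, -15.4, 4.6, -0.0, 0.01, -5.82]
[1, 23.4, -13.1, 4.6, -0.0, 0.01, -5.82]
[1, 24.6, -10.6, 4.6, -0.0, 0.01, -5.82]
-160 [(-100, 90), (-96, 90), (-92, 91), (-88, 90), (-84, 90), (-80, 91), (-76, 90), (-72, 90), (-68, 91), (-64, 90), (-60, 119), (-56, 140), (-52, 140), (-48, 140), (-44, 140), (-40, 140), (-36, 141), (-32, 140), (-28, 140), (-24, 140)]
60 [(-100, 90), (-96, 89), (-92, 89), (-88, 90), (-84, 90), (-80, 90), (-76, 91), (-72, 89), (-68, 90), (-64, 90), (-60, 116), (-56, 139), (-52, 140), (-48, 139), (-44, 140), (-40, 140), (-36, 141), (-32, 141), (-28, 142), (-24, 141)]
0 [(-194, 136), np.int64(-191), np.int64(-188), np.int64(-185), np.int64(-182), (-179, 191), (-176, 166), (-173, 137), (-170, 140), (-167, 141)]
0 [(164, 139), (167, 141), (170, 137), (173, 170), (176, 191), np.int64(179), (182, 137), (185, 135), (188, 136), (191, 136)]
110 [(-194, 137), np.int64(-191), np.int64(-188), np.int64(-185), np.int64(-182), (-179, 191), (-176, 168), (-173, 138), (-170, 140), (-167, 140)]
110 [(164, 139), (167, 141), (170, 137), (173, 172), (176, 191), np.int64(179), (182, 136), (185, 136), (188, 135), (191, 136)]
back -160 [(170, 140), (173, 140), (176, 159), (179, 173), (182, 180), 185, 188, 191, 194, 197]
back 0 [(170, 140), (173, 140), (176, 158), (179, 166), (182, 179), 185, 188, 191, 194, 197]
bar [-181.  -50.] [16. 60.] 88.57247161865234 176.700904870185
[[ 21. -57.]
 [ 16.  42.]
 [ -7. -60.]
 [-39. -39.]
 [-27.  51.]]
```

Emit:
send_rows --pt "1 1.2 -26.8 4.6 0 0 -5.82" --pt "1 3.9 -26.5 4.6 0 0 -5.82" --pt "1 6.6 -26 4.6 0 0 -5.82" --pt "1 9.2 -25.2 4.6 0 0 -5.82" --pt "1 11.7 -24.1 4.6 0 0 -5.82" --pt "1 14.1 -22.8 4.6 0 0 -5.82" --pt "1 16.3 -21.2 4.6 0 0 -5.82" --pt "1 18.4 -19.5 4.6 0 0 -5.82" --pt "1 20.3 -17.5 4.6 0 0 -5.82" --pt "1 21.9 -15.4 4.6 0 0 -5.82" --pt "1 23.4 -13.1 4.6 0 0 -5.82" --pt "1 24.6 -10.6 4.6 0 0 -5.82" --pt "1 0 0 0 0 0 0" --pt "1 0 0 0 0 0 0"

```text
time: 1.27
tool_pos: [0.481, -0.4036, 0.1998]
orientation: [-179.9, 0.1, -0.9]
ft_force: [-0.7, -0.0, -0.4]
finger_gap: 0.0859
```

Run:
```python
from h import *
ob(); im,d=grab('wrist'); cv2.imwrite('pics/w1.png',im[...,::-1])
w=world(ld('wrist'))
m=(w[...,2]>.088)&(w[...,2]<.1)&(np.hypot(w[...,0]-.48,w[...,1]+.404)<.1)
print(cv2.minAreaRect((w[m][:,:2]*1000).astype(np.float32)),np.median(w[m][:,2]))
```

```text
1.27 q [-40.   26.6   1.4  64.9  -0.   51. ] p [ 0.481  -0.4036  0.1998] rpy [-1.7994e+02  1.0000e-01 -9.5000e-01] F [-0.7 -0.  -0.4] gap 0.0859
((477.7037353515625, -405.0059509277344), (143.6343231201172, 24.03022003173828), 88.47860717773438) 0.09488825191712716
```

View pics/w1.png

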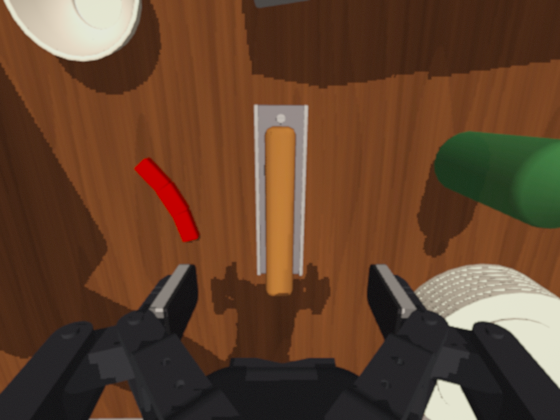

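Emit:
send_rows --pt "1 -1 0.5 25 0 0 0.2" --pt "1 -1 0.5 25 0 0 0.2" --pt "1 0 0 25 0 0 0" --pt "1 0 0 20 0 0 0" --pt "1 0 0 16 0 0 0" --pt "0 0 0 0 0 0 0" --pt "0 0 0 0 0 0 0" --pt "0 0 0 0 0 0 0" --pt "0 0 0 0 0 0 0" --pt "0 0 0 0 0 0 0" --pt "0 0 0 0 0 0 0" --pt "0 0 0 0 0 0 0" --pt "0 0 0 0 0 0 0" --newtons 60

```text
time: 2.4
tool_pos: [0.4787, -0.4064, 0.0919]
orientation: [179.9, -0.1, -1.5]
ft_force: [-2.5, -0.4, 5.5]
finger_gap: 0.0235
```

Run:
```python
from h import *
ob()
```

```text
2.4 q [-40.3  30.7  -8.6  50.5  -0.1  51.2] p [ 0.4787 -0.4064  0.0919] rpy [ 1.7987e+02 -8.0000e-02 -1.4500e+00] F [-2.5 -0.4  5.5] gap 0.0235
```

Emit:
send_rows --pt "0 0 0 -10 0 0 0" --pt "0 0 0 -20 0 0 0" --pt "0 0 0 -30 0 0 0" --pt "0 0 0 -35 0 0 0" --pt "0 0 0 -35 0 0 0" --pt "0 0 0 -35 0 0 0" --pt "0 0 0 -30 0 0 0" --pt "0 0 0 -20 0 0 0" --pt "0 0 0 -10 0 0 0" --pt "0 0 0 0 0 0 0" --pt "0 0 0 0 0 0 0"

```text
time: 3.32
tool_pos: [0.4784, -0.4053, 0.3152]
orientation: [180.0, -0.0, -1.4]
ft_force: [1.0, -0.9, -4.3]
finger_gap: 0.0228
```

```bash
cat >> h.py <<'E'
O=np.array([.638,-.0129,0]); GR=Ro.from_euler('z',6.9,degrees=True)
def gw(x,y,z): return O+GR.apply([x/1000,y/1000,z/1000])
E
python3 - <<'E'
from h import *
ob(); print(gw(75,-4,307))
for r in rows(gw(75,-4,307),tool(6.9),14,0): print(r)
E
```

```text
3.32 q [-40.3  24.6  15.4  80.7   0.   51.1] p [ 0.4784 -0.4053  0.3152] rpy [ 1.80e+02 -2.00e-02 -1.43e+00] F [ 1.  -0.9 -4.3] gap 0.0228
[ 0.71293735 -0.00786077  0.307     ]
[0, 16.0, -28.8, 0.6, 0.0, -0.0, -0.59]
[0, 16.3, -28.6, 0.6, 0.0, -0.0, -0.59]
[0, 16.6, -28.5, 0.6, 0.0, -0.0, -0.59]
[0, 16.9, -28.3, 0.6, 0.0, -0.0, -0.59]
[0, 17.2, -28.1, 0.6, 0.0, -0.0, -0.59]
[0, 17.5, -27.9, 0.6, 0.0, -0.0, -0.59]
[0, 17.8, -27.7, 0.6, 0.0, -0.0, -0.59]
[0, 18.1, -27.6, 0.6, 0.0, -0.0, -0.59]
[0, 18.4, -27.4, 0.6, 0.0, -0.0, -0.59]
[0, 18.7, -27.2, 0.6, 0.0, -0.0, -0.59]
[0, 18.9, -27.0, 0.6, 0.0, -0.0, -0.59]
[0, 19.2, -26.8, 0.6, 0.0, -0.0, -0.59]
[0, 19.5, -26.6, 0.6, 0.0, -0.0, -0.59]
[0, 19.8, -26.4, 0.6, 0.0, -0.0, -0.59]
```

Emit:
send_rows --pt "0 16 -28.8 0.6 0 0 -0.59" --pt "0 16.3 -28.6 0.6 0 0 -0.59" --pt "0 16.6 -28.5 0.6 0 0 -0.59" --pt "0 16.9 -28.3 0.6 0 0 -0.59" --pt "0 17.2 -28.1 0.6 0 0 -0.59" --pt "0 17.5 -27.9 0.6 0 0 -0.59" --pt "0 17.8 -27.7 0.6 0 0 -0.59" --pt "0 18.1 -27.6 0.6 0 0 -0.59" --pt "0 18.4 -27.4 0.6 0 0 -0.59" --pt "0 18.7 -27.2 0.6 0 0 -0.59" --pt "0 18.9 -27 0.6 0 0 -0.59" --pt "0 19.2 -26.8 0.6 0 0 -0.59" --pt "0 19.5 -26.6 0.6 0 0 -0.59" --pt "0 19.8 -26.4 0.6 0 0 -0.59" --pt "0 0 0 0 0 0 0" --pt "0 0 0 0 0 0 0"

```text
time: 4.65
tool_pos: [0.7128, -0.0058, 0.3032]
orientation: [-180.0, 0.3, 7.0]
ft_force: [-1.2, -1.4, -3.5]
finger_gap: 0.023
```

Run:
```python
from h import *
ob(); im,d=grab('side'); cv2.imwrite('pics/s2.png',cv2.resize(im[60:260,100:420,::-1],(800,500)))
w=world(ld('side'))
g=(w-O)@GR.as_matrix()*1000
im=im.astype(int); R,G_,B=im[...,0],im[...,1],im[...,2]
m=(abs(g[...,0]-75)<45)&(abs(g[...,1]+4)<110)&(g[...,2]>195)&(g[...,2]<330)
hnd=m&(R>G_+40); base=m&~hnd&(g[...,2]<260)
for n,k in(('handle',hnd),('base',base)): print(n,k.sum(),np.round(np.nanpercentile(g[k],[2,50,98],axis=0)) if k.sum() else '')
```

```text
4.65 q [-0.5 35.1 31.6 86.8  0.  82.5] p [ 0.7128 -0.0058  0.3032] rpy [-179.96    0.29    7.02] F [-1.2 -1.4 -3.5] gap 0.023
handle 143 [[ 64.  -4. 287.]
 [ 72.  55. 305.]
 [ 83.  74. 308.]]
base 826 [[ 49. -81. 213.]
 [ 65.  30. 235.]
 [ 98.  91. 258.]]
```

View pics/s2.png

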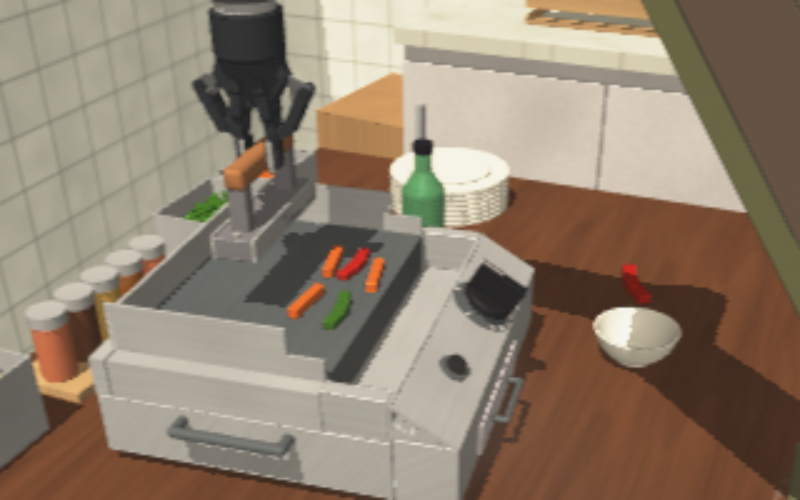

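Emit:
send_rows --pt "0 0 0 15 0 0 0" --pt "0 0 0 20 0 0 0" --pt "0 0 0 18 0 0 0" --pt "0 0 0 10 0 0 0" --pt "0 0 0 5 0 0 0" --pt "0 0 0 0 0 0 0" --pt "0 0 0 0 0 0 0"

```text
time: 5.28
tool_pos: [0.7129, -0.0086, 0.2392]
orientation: [180.0, -0.0, 6.8]
ft_force: [1.2, 0.2, -3.3]
finger_gap: 0.0235
```

Run:
```python
from h import *
ob()
```

```text
5.28 q [-0.7 34.8 21.6 76.8 -0.  82.5] p [ 0.7129 -0.0086  0.2392] rpy [ 1.80e+02 -1.00e-02  6.78e+00] F [ 1.2  0.2 -3.3] gap 0.0235
```

Emit:
send_rows --pt "0 0 0 3 0 0 0" --pt "0 0 0 3 0 0 0" --pt "0 0 0 1 0 0 0" --pt "0 0 0 0 0 0 0" --pt "0 0 0 0 0 0 0"

```text
time: 5.7
tool_pos: [0.7132, -0.008, 0.232]
orientation: [180.0, -0.0, 6.8]
ft_force: [-0.1, 0.4, -2.7]
finger_gap: 0.0232
```

Run:
```python
from h import *
ob(); im,d=grab('side')
w=world(ld('side'))
g=(w-O)@GR.as_matrix()*1000
im=im.astype(int); R,G_,B=im[...,0],im[...,1],im[...,2]
m=(abs(g[...,0]-75)<45)&(abs(g[...,1]+4)<110)&(g[...,2]>142)
hnd=m&(R>G_+40)&(g[...,2]>200)
print(np.round(np.nanpercentile(g[hnd],[2,50,98],axis=0),1))
b=m&(g[...,2]<175)&(g[...,0]<100); print(np.round(np.nanpercentile(g[b],[2,50,98],axis=0),1))
```

```text
5.7 q [-0.6 34.8 20.7 75.8 -0.  82.5] p [ 0.7132 -0.008   0.232 ] rpy [ 1.7999e+02 -4.0000e-02  6.8300e+00] F [-0.1  0.4 -2.7] gap 0.0232
[[ 62.8  -4.3 216.9]
 [ 72.1  46.3 234.2]
 [ 83.2  71.3 279.8]]
[[ 49.3 -85.9 142.8]
 [ 64.1  21.9 163.5]
 [ 98.7  88.5 171.6]]
```

Emit:
send_rows --pt "0 -4 0 0 0 0 0" --pt "0 -6 0 0 0 0 0" --pt "0 -6 0 0 0 0 0" --pt "0 -6 0 0 0 0 0" --pt "0 -6 0 0 0 0 0" --pt "0 -6 0 0 0 0 0" --pt "0 -6 0 0 0 0 0" --pt "0 -6 0 0 0 0 0" --pt "0 -6 0 0 0 0 0" --pt "0 -6 0 0 0 0 0" --pt "0 -6 0 0 0 0 0" --pt "0 -5 0 0 0 0 0" --pt "0 -5 0 0 0 0 0"

```text
time: 6.83
tool_pos: [0.6392, -0.0169, 0.2319]
orientation: [180.0, -0.0, 6.8]
ft_force: [1.3, 1.3, -2.3]
finger_gap: 0.0231
```

Run:
```python
from h import *
ob(); im,d=grab('side'); cv2.imwrite('pics/s3.png',cv2.resize(im[60:260,100:420,::-1],(800,500)))
print((GR.inv().apply(manip.get_obs()['tool_pos']-O)*1000).round(1))
```

```text
6.83 q [-1.5 26.8  6.7 69.8  0.  81.7] p [ 0.6392 -0.0169  0.2319] rpy [ 1.80e+02 -4.00e-02  6.83e+00] F [ 1.3  1.3 -2.3] gap 0.0231
[ -0.5  -4.1 231.9]
```

View pics/s3.png

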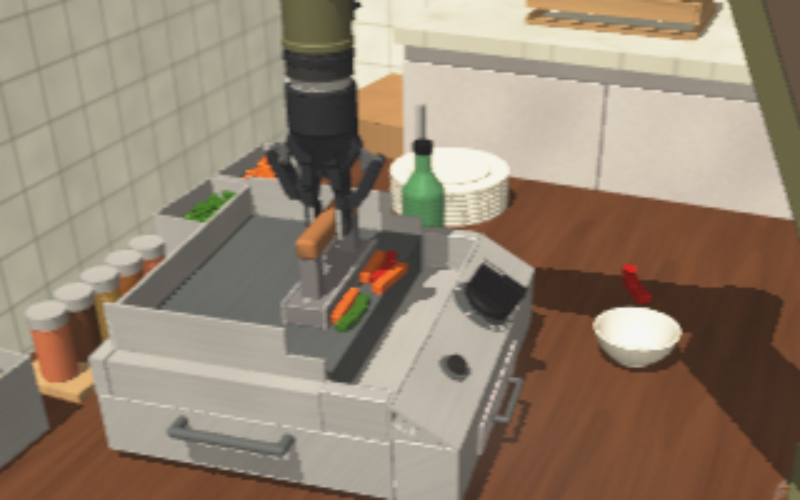

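Emit:
send_rows --pt "0 -4 0 0 0 0 0" --pt "0 -4 0 0 0 0 0" --pt "0 -4 0 0 0 0 0" --pt "0 -4 0 0 0 0 0" --pt "0 -4 0 0 0 0 0" --pt "0 -4 0 0 0 0 0" --pt "0 -4 0 0 0 0 0" --pt "0 -4 0 0 0 0 0" --pt "0 -4 0 0 0 0 0" --pt "0 -4 0 0 0 0 0" --pt "0 -4 0 0 0 0 0" --pt "0 -4 0 0 0 0 0" --pt "0 -3 0 0 0 0 0" --pt "0 -3 0 0 0 0 0" --pt "0 0 0 0 0 0 0" --pt "0 0 0 0 0 0 0" --pt "0 0 0 0 0 0 0"

```text
time: 8.3
tool_pos: [0.5852, -0.0234, 0.2319]
orientation: [180.0, 0.1, 6.8]
ft_force: [-0.9, -0.6, 3.4]
finger_gap: 0.0232
```

Run:
```python
from h import *
ob(); a,_=grab('side'); b,_=grab('top'); c=[cv2.resize(a[100:240,140:420,::-1],(800,400))]
cv2.imwrite('pics/s4.png',np.vstack([cv2.resize(a[100:230,200:400,::-1],(420,300)),cv2.resize(b[130:240,230:400,::-1],(420,300))]))
```

```text
8.3 q [-2.3 21.5 -1.9 66.7 -0.  80.9] p [ 0.5852 -0.0234  0.2319] rpy [1.80e+02 7.00e-02 6.82e+00] F [-0.9 -0.6  3.4] gap 0.0232
```

View pics/s4.png

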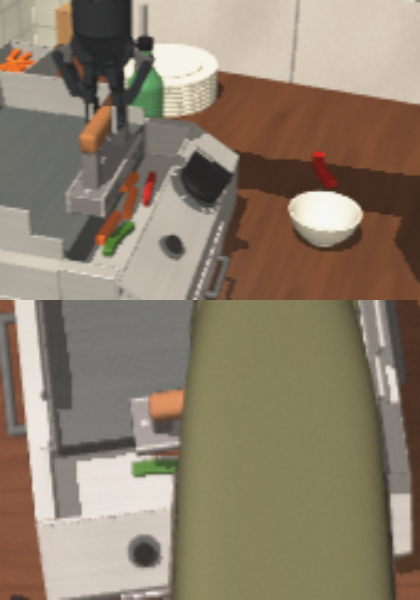

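Run:
```python
from h import *
for r in rows([.478,-.405,.312],tool(-1.5),14,0,p0=[.5852,-.0234,.312]): print(r)
```

```text
[0, -10.8, 26.2, 0.0, 0.0, 0.0, 0.59]
[0, -10.6, 26.3, 0.0, 0.0, 0.0, 0.59]
[0, -10.3, 26.4, 0.0, 0.0, 0.0, 0.59]
[0, -10.0, 26.5, 0.0, 0.0, 0.0, 0.59]
[0, -9.7, 26.6, 0.0, 0.0, 0.0, 0.59]
[0, -9.5, 26.7, 0.0, 0.0, 0.0, 0.59]
[0, -9.2, 26.8, 0.0, 0.0, 0.0, 0.59]
[0, -8.9, 26.9, 0.0, 0.0, 0.0, 0.59]
[0, -8.6, 27.0, 0.0, 0.0, 0.0, 0.59]
[0, -8.4, 27.1, 0.0, 0.0, 0.0, 0.59]
[0, -8.1, 27.1, 0.0, 0.0, 0.0, 0.59]
[0, -7.8, 27.2, 0.0, 0.0, 0.0, 0.59]
[0, -7.5, 27.3, 0.0, 0.0, 0.0, 0.59]
[0, -7.2, 27.4, 0.0, 0.0, 0.0, 0.59]
```

Emit:
send_rows --pt "0 0 0 -8 0 0 0" --pt "0 0 0 -15 0 0 0" --pt "0 0 0 -20 0 0 0" --pt "0 0 0 -20 0 0 0" --pt "0 0 0 -12 0 0 0" --pt "0 0 0 -5 0 0 0" --pt "0 0 0 0 0 0 0"

```text
time: 8.98
tool_pos: [0.5863, -0.0232, 0.3124]
orientation: [180.0, -0.1, 6.8]
ft_force: [0.5, -0.1, -4.1]
finger_gap: 0.0231
```

Emit:
send_rows --pt "0 -10.8 26.2 0 0 0 0.59" --pt "0 -10.6 26.3 0 0 0 0.59" --pt "0 -10.3 26.4 0 0 0 0.59" --pt "0 -10 26.5 0 0 0 0.59" --pt "0 -9.7 26.6 0 0 0 0.59" --pt "0 -9.5 26.7 0 0 0 0.59" --pt "0 -9.2 26.8 0 0 0 0.59" --pt "0 -8.9 26.9 0 0 0 0.59" --pt "0 -8.6 27 0 0 0 0.59" --pt "0 -8.4 27.1 0 0 0 0.59" --pt "0 -8.1 27.1 0 0 0 0.59" --pt "0 -7.8 27.2 0 0 0 0.59" --pt "0 -7.5 27.3 0 0 0 0.59" --pt "0 -7.2 27.4 0 0 0 0.59" --pt "0 0 0 0 0 0 0" --pt "0 0 0 0 0 0 0"

```text
time: 10.32
tool_pos: [0.4778, -0.4062, 0.3093]
orientation: [-179.8, 0.2, -1.6]
ft_force: [1.3, 0.0, -4.1]
finger_gap: 0.0236
```

Run:
```python
from h import *
ob(); b,_=grab('top'); z=ld('top'); g=(world(z)-O)@GR.as_matrix()*1000
im=b.astype(int); r,gg,bl=im[...,0],im[...,1],im[...,2]
P=(g[...,0]>-135)&(g[...,0]<175)&(abs(g[...,1])<172)
for n,mm in dict(orange=P&(r>150)&(gg>55)&(r>gg+50)&(r>bl+60),red=P&(r>120)&(gg<55),green=P&(gg>r+30)).items():
    k,l,s,c=cv2.connectedComponentsWithStats(mm.astype(np.uint8))
    for i in range(1,k):
        if s[i,4]>10: print(n,s[i,4],np.round(np.nanmedian(g[l==i],axis=0)),'x',np.round(np.nanpercentile(g[l==i][:,0],[2,98])),'zmax',np.nanmax(g[l==i][:,2]).round())
cv2.imwrite('pics/t5.png',cv2.resize(b[60:250,220:510,::-1],(800,524)))
```

```text
10.32 q [-40.4  24.8  14.8  80.2   0.   51.2] p [ 0.4778 -0.4062  0.3093] rpy [-1.7985e+02  1.6000e-01 -1.5900e+00] F [ 1.3  0.  -4.1] gap 0.0236
orange 220 [-73. -43. 105.] x [-85. -62.] zmax 123.0
orange 112 [-68.  36. 102.] x [-74. -62.] zmax 109.0
orange 99 [-95. -66. 107.] x [-103.  -87.] zmax 115.0
green 105 [-85.  56. 101.] x [-97. -78.] zmax 105.0
```

View pics/t5.png

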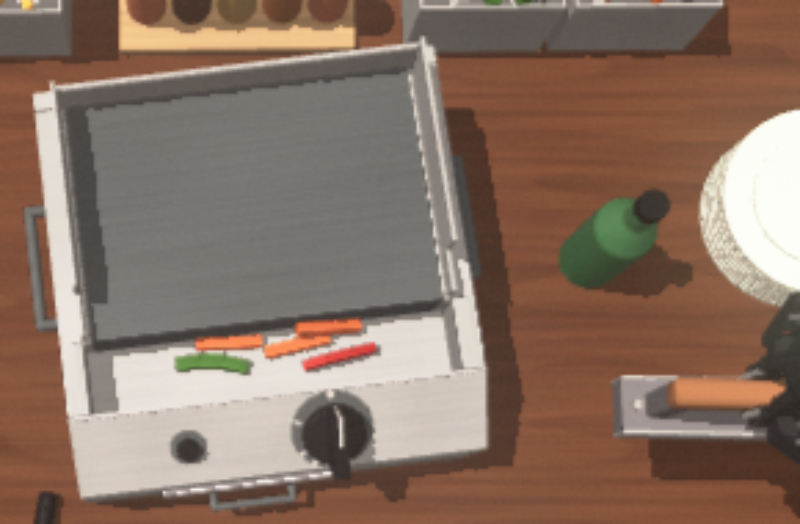

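Emit:
send_rows --pt "0 0 0 10 0 0 0" --pt "0 0 0 20 0 0 0" --pt "0 0 0 30 0 0 0" --pt "0 0 0 35 0 0 0" --pt "0 0 0 35 0 0 0" --pt "0 0 0 30 0 0 0" --pt "0 0 0 25 0 0 0" --pt "0 0 0 15 0 0 0" --pt "0 0 0 10 0 0 0" --pt "0 0 0 5 0 0 0" --pt "0 0 0 3 0 0 0" --pt "0 0 0 0 0 0 0" --pt "0 0 0 0 0 0 0"

```text
time: 11.45
tool_pos: [0.4798, -0.4056, 0.0949]
orientation: [179.9, -0.1, -1.4]
ft_force: [0.5, -0.7, -3.4]
finger_gap: 0.0233
```

Run:
```python
from h import *
ob()
```

```text
11.45 q [-40.2  30.6  -8.3  51.    0.   51.2] p [ 0.4798 -0.4056  0.0949] rpy [ 1.7993e+02 -1.0000e-01 -1.4200e+00] F [ 0.5 -0.7 -3.4] gap 0.0233
```

Emit:
send_rows --pt "0 0 0 1.5 0 0 0" --pt "0 0 0 1.5 0 0 0" --pt "0 0 0 1 0 0 0" --pt "0 0 0 0 0 0 0" --pt "0 0 0 0 0 0 0" --pt "0 0 0 0 0 0 0"

```text
time: 11.95
tool_pos: [0.4796, -0.4059, 0.0918]
orientation: [179.9, -0.1, -1.4]
ft_force: [-1.3, 1.8, 4.1]
finger_gap: 0.023
```

Emit:
send_rows --pt "1 0 0 0 0 0 0" --pt "1 0 0 0 0 0 0" --pt "1 0 0 0 0 0 0" --pt "1 0 0 0 0 0 0" --pt "1 0 0 0 0 0 0" --pt "1 0 0 0 0 0 0" --pt "1 0 0 0 0 0 0" --pt "1 0 0 -10 0 0 0" --pt "1 0 0 -20 0 0 0" --pt "1 0 0 -35 0 0 0" --pt "1 0 0 -40 0 0 0" --pt "1 0 0 -40 0 0 0" --pt "1 0 0 -35 0 0 0" --pt "1 0 0 -20 0 0 0" --pt "1 0 0 0 0 0 0" --pt "1 0 0 0 0 0 0"

```text
time: 13.28
tool_pos: [0.4796, -0.4058, 0.2921]
orientation: [179.8, -0.2, -1.4]
ft_force: [-0.4, 0.1, -0.7]
finger_gap: 0.0854
```

```bash
cat >> h.py <<'E'
nrm=GR.apply([-.5,0,3**.5/2]); gy=GR.apply([0,1,0])
KR=Ro.from_matrix(np.stack([gy,np.cross(-nrm,gy),-nrm],1))
def kp(h): return gw(-165.5,-50,116)+nrm*h/1000   # h: TCP distance out from apron
E
python3 - <<'E'
from h import *
ob(); print(kp(130),KR.as_euler('xyz',degrees=True))
for r in rows(kp(130),KR,18): print(r)
b,_=grab('top'); w=world(ld('top'))
m=(w[...,2]>.018)&(w[...,2]<.03)&(abs(w[...,0]-.48)<.045)&(abs(w[...,1]+.405)<.11)
print(cv2.minAreaRect((w[m][:,:2]*1000).astype(np.float32)),np.median(w[m][:,2]))
E
```

```text
13.28 q [-40.2  24.7  12.   77.1  -0.   51.2] p [ 0.4796 -0.4058  0.2921] rpy [179.84  -0.2   -1.43] F [-0.4  0.1 -0.7] gap 0.0854
[ 0.41517627 -0.09022941  0.2285833 ] [150.    0.   96.9]
[1, -4.0, -17.4, 3.5, -1.22, 1.43, -5.32]
[1, -2.5, -17.8, 3.0, -1.22, 1.43, -5.32]
[1, -0.9, -18.0, 2.6, -1.22, 1.43, -5.32]
[1, 0.7, -18.1, 2.2, -1.22, 1.43, -5.32]
[1, 2.4, -18.0, 1.9, -1.22, 1.43, -5.32]
[1, 4.0, -17.7, 1.6, -1.22, 1.43, -5.32]
[1, 5.6, -17.3, 1.3, -1.22, 1.43, -5.32]
[1, 7.1, -16.7, 1.1, -1.22, 1.43, -5.32]
[1, 8.6, -16.0, 0.9, -1.22, 1.43, -5.32]
[1, 10.1, -15.2, 0.8, -1.22, 1.43, -5.32]
[1, 11.4, -14.2, 0.8, -1.22, 1.43, -5.32]
[1, 12.7, -13.1, 0.8, -1.22, 1.43, -5.32]
[1, 13.8, -11.9, 0.9, -1.22, 1.43, -5.32]
[1, 14.8, -10.6, 1.0, -1.22, 1.43, -5.32]
[1, 15.7, -9.2, 1.2, -1.22, 1.43, -5.32]
[1, 16.5, -7.7, 1.4, -1.22, 1.43, -5.32]
[1, 17.1, -6.2, 1.7, -1.22, 1.43, -5.32]
[1, 17.5, -4.6, 2.0, -1.22, 1.43, -5.32]
((481.1249084472656, -404.53436279296875), (182.7568359375, 50.73971176147461), 88.77655029296875) 0.024718963158166227
```

Emit:
send_rows --pt "1 -4 -17.4 3.5 -1.22 1.43 -5.32" --pt "1 -2.5 -17.8 3 -1.22 1.43 -5.32" --pt "1 -0.9 -18 2.6 -1.22 1.43 -5.32" --pt "1 0.7 -18.1 2.2 -1.22 1.43 -5.32" --pt "1 2.4 -18 1.9 -1.22 1.43 -5.32" --pt "1 4 -17.7 1.6 -1.22 1.43 -5.32" --pt "1 5.6 -17.3 1.3 -1.22 1.43 -5.32" --pt "1 7.1 -16.7 1.1 -1.22 1.43 -5.32" --pt "1 8.6 -16 0.9 -1.22 1.43 -5.32" --pt "1 10.1 -15.2 0.8 -1.22 1.43 -5.32" --pt "1 11.4 -14.2 0.8 -1.22 1.43 -5.32" --pt "1 12.7 -13.1 0.8 -1.22 1.43 -5.32" --pt "1 13.8 -11.9 0.9 -1.22 1.43 -5.32" --pt "1 14.8 -10.6 1 -1.22 1.43 -5.32" --pt "1 15.7 -9.2 1.2 -1.22 1.43 -5.32" --pt "1 16.5 -7.7 1.4 -1.22 1.43 -5.32" --pt "1 17.1 -6.2 1.7 -1.22 1.43 -5.32" --pt "1 17.5 -4.6 2 -1.22 1.43 -5.32" --pt "1 0 0 0 0 0 0" --pt "1 0 0 0 0 0 0"

```text
time: 15.0
tool_pos: [0.4127, -0.0889, 0.2252]
orientation: [150.3, -0.3, 96.8]
ft_force: [0.4, 0.4, 1.0]
finger_gap: 0.0854
```

Run:
```python
from h import *
ob(); b,d=grab('wrist'); z=ld('wrist'); w=world(z)
# knob-frame: x up slope, y = griddle y, z out
M=np.stack([np.cross(gy,nrm),gy,nrm],1); k=(w-gw(-165.5,-50,116))@M*1000
m=(np.hypot(k[...,0],k[...,1])<45)&(k[...,2]>40)&(k[...,2]<56)
print('bar top',m.sum(),np.round(np.nanmedian(k[m],axis=0),1),cv2.minAreaRect(k[m][:,:2].astype(np.float32)))
m=(k[...,2]>10)&(k[...,2]<30)&(np.hypot(k[...,0],k[...,1])<40); print('skirt',cv2.minEnclosingCircle(k[m][:,:2].astype(np.float32)),np.nanmedian(k[m][:,2]))
m=(np.hypot(k[...,0],k[...,1])<60)&(np.hypot(k[...,0],k[...,1])>42)&(abs(k[...,0])<30); print('apron',np.nanmedian(k[m][:,2]))
cv2.imwrite('pics/w6.png',b[...,::-1])
for r in rows(kp(50),KR,6): print(r)
```

```text
15.0 q [-21.9 -11.1 -48.3  26.4  14.  -25.3] p [ 0.4127 -0.0889  0.2252] rpy [150.3   -0.32  96.79] F [0.4 0.4 1. ] gap 0.0854
bar top 1863 [-6.7  0.7 52.4] ((-2.933206558227539, 0.6905479431152344), (15.996190071105957, 62.72179412841797), 88.11740112304688)
skirt ((-3.690640449523926, 0.8914499282836914), 30.970775604248047) 22.314585554955936
apron 162.52117297627564
[1, -0.1, 0.4, 13.1, -0.03, -0.02, -0.04]
[1, -0.1, 0.4, 13.1, -0.03, -0.02, -0.04]
[1, -0.1, 0.4, 13.1, -0.03, -0.02, -0.04]
[1, -0.1, 0.4, 13.1, -0.03, -0.02, -0.04]
[1, -0.1, 0.4, 13.1, -0.03, -0.02, -0.04]
[1, -0.1, 0.4, 13.1, -0.03, -0.02, -0.04]
```

View pics/w6.png

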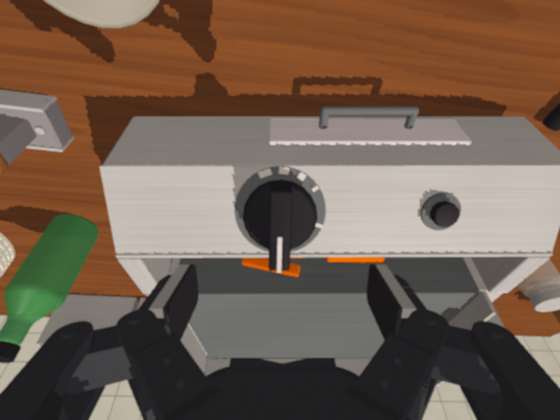

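Emit:
send_rows --pt "1 0 0 15 0 0 0" --pt "1 0 0 18 0 0 0" --pt "1 0 0 18 0 0 0" --pt "1 0 0 14 0 0 0" --pt "1 0 0 8 0 0 0" --pt "1 0 0 4.5 0 0 0" --pt "1 0 0 0 0 0 0" --pt "0 0 0 0 0 0 0" --pt "0 0 0 0 0 0 0" --pt "0 0 0 0 0 0 0" --pt "0 0 0 0 0 0 0" --pt "0 0 0 0 0 0 0" --pt "0 0 0 0 0 0 0" --pt "0 0 0 0 0 0 0" --pt "0 0 0 0 0 0 0" --pt "0 0 0 0 0 0 0" --newtons 70

```text
time: 16.38
tool_pos: [0.4531, -0.0854, 0.1604]
orientation: [150.1, -0.1, 96.8]
ft_force: [-1.6, -4.0, 2.4]
finger_gap: 0.0148
```

```bash
cat >> h.py <<'E'
M=np.stack([np.cross(gy,nrm),gy,nrm],1)
def ks():
    ob(); o=manip.get_obs(); print('knob frame up,y,out mm',np.round((o['tool_pos']-gw(-165.5,-50,116))@M*1000,1),'F',np.round(o['ft_force']@M,1),'turn',np.round((KR.inv()*Ro.from_euler('xyz',o['orientation'],degrees=True)).as_rotvec(degrees=True),1))
E
python3 - <<'E'
from h import *
ks()
E
```

```text
16.38 q [-18.6  -2.2 -53.2  11.6  12.5 -22.3] p [ 0.4531 -0.0854  0.1604] rpy [ 1.5005e+02 -1.2000e-01  9.6810e+01] F [-1.6 -4.   2.4] gap 0.0148
knob frame up,y,out mm [-1.   0.3 51.8] F [-0.6 -3.8  3.1] turn [0.1 0.1 0.1]
```

Emit:
send_rows --pt "0 0 0 2 0 0 0" --pt "0 0 0 2 0 0 0" --pt "0 0 0 2 0 0 0" --pt "0 0 0 2 0 0 0" --pt "0 0 0 1 0 0 0" --pt "0 0 0 0 0 0 0" --pt "0 0 0 0 0 0 0" --pt "0 0 0 0 0 0 0"

```text
time: 17.05
tool_pos: [0.4573, -0.0848, 0.1532]
orientation: [150.0, -0.1, 96.8]
ft_force: [-13.2, -4.5, 18.9]
finger_gap: 0.0146
```

Run:
```python
from h import *
ks()
```

```text
17.05 q [-18.3  -1.2 -53.6  10.   12.3 -22. ] p [ 0.4573 -0.0848  0.1532] rpy [ 1.5002e+02 -1.1000e-01  9.6790e+01] F [-13.2  -4.5  18.9] gap 0.0146
knob frame up,y,out mm [-0.9  0.3 43.5] F [-2.3 -2.9 23.2] turn [0.  0.  0.1]
```

Emit:
send_rows --pt "0 0 0 0 0 0 -3" --pt "0 0 0 0 0 0 -4" --pt "0 0 0 0 0 0 -5" --pt "0 0 0 0 0 0 -5" --pt "0 0 0 0 0 0 -5" --pt "0 0 0 0 0 0 -5" --pt "0 0 0 0 0 0 -5" --pt "0 0 0 0 0 0 -5" --pt "0 0 0 0 0 0 -5" --pt "0 0 0 0 0 0 -5" --pt "0 0 0 0 0 0 -5" --pt "0 0 0 0 0 0 -5" --pt "0 0 0 0 0 0 -5" --pt "0 0 0 0 0 0 -5" --pt "0 0 0 0 0 0 -3" --pt "0 0 0 0 0 0 0" --pt "0 0 0 0 0 0 0"

```text
time: 18.47
tool_pos: [0.4563, -0.0839, 0.1527]
orientation: [168.6, 27.8, 164.0]
ft_force: [-16.4, -2.3, 21.0]
finger_gap: 0.0147
```

Run:
```python
from h import *
ks()
```

```text
18.47 q [-18.3  -1.2 -53.7  10.1  12.4 -92. ] p [ 0.4563 -0.0839  0.1527] rpy [168.64  27.84 163.97] F [-16.4  -2.3  21. ] gap 0.0147
knob frame up,y,out mm [-1.9  1.3 43.5] F [-3.8 -0.3 26.5] turn [ -0.    0.2 -69.9]
```

Emit:
send_rows --pt "0 0 0 0 0 0 0" --pt "0 0 0 0 0 0 0" --pt "0 0 0 0 0 0 0" --pt "0 0 0 0 0 0 0" --pt "0 0 0 0 0 0 0" --pt "0 0 0 0 0 0 0" --pt "0 0 0 0 0 0 0" --pt "0 0 0 0 0 0 0" --pt "0 0 0 0 0 0 0" --pt "0 0 0 0 0 0 0" --pt "0 0 0 0 0 0 0" --pt "0 0 0 0 0 0 0" --pt "0 0 0 0 0 0 0" --pt "0 0 0 0 0 0 0" --pt "0 0 0 0 0 0 0" --pt "0 0 0 0 0 0 0" --pt "0 0 0 0 0 0 0" --pt "0 0 0 0 0 0 0" --pt "0 0 0 0 0 0 0" --pt "0 0 0 0 0 0 0"

```text
time: 20.13
tool_pos: [0.4563, -0.084, 0.1526]
orientation: [168.6, 27.8, 164.0]
ft_force: [-17.1, -3.1, 21.8]
finger_gap: 0.0147
```

Emit:
send_rows --pt "0 0 0 0 0 0 0" --pt "0 0 0 0 0 0 0" --pt "0 0 0 0 0 0 0" --pt "0 0 0 0 0 0 0" --pt "0 0 0 0 0 0 0" --pt "0 0 0 0 0 0 0" --pt "0 0 0 0 0 0 0" --pt "0 0 0 0 0 0 0" --pt "0 0 0 0 0 0 0" --pt "0 0 0 0 0 0 0" --pt "0 0 0 0 0 0 0" --pt "0 0 0 0 0 0 0" --pt "0 0 0 0 0 0 0" --pt "0 0 0 0 0 0 0" --pt "0 0 0 0 0 0 0" --pt "0 0 0 0 0 0 0" --pt "0 0 0 0 0 0 0"

```text
time: 21.55
tool_pos: [0.4563, -0.084, 0.1526]
orientation: [168.6, 27.8, 164.0]
ft_force: [-15.9, -2.8, 22.0]
finger_gap: 0.0149
```

Emit:
send_rows --pt "0 0 0 -2 0 0 0" --pt "0 0 0 -2 0 0 0" --pt "0 0 0 -2 0 0 0" --pt "0 0 0 -2 0 0 0" --pt "0 0 0 -0.5 0 0 0" --pt "0 0 0 0 0 0 0" --pt "0 0 0 0 0 0 0" --pt "0 0 0 0 0 0 0"

```text
time: 22.22
tool_pos: [0.4527, -0.0844, 0.159]
orientation: [168.6, 27.8, 164.0]
ft_force: [-3.0, -1.3, 2.6]
finger_gap: 0.015
```

Run:
```python
from h import *
ks()
```

```text
22.22 q [-18.6  -2.1 -53.3  11.6  12.6 -92.3] p [ 0.4527 -0.0844  0.159 ] rpy [168.64  27.79 163.99] F [-3.  -1.3  2.6] gap 0.015
knob frame up,y,out mm [-2.   1.3 50.8] F [-1.4 -0.9  3.8] turn [  0.    0.3 -69.9]
```

Emit:
send_rows --pt "1 0 0 0 0 0 0" --pt "1 0 0 0 0 0 0" --pt "1 0 0 0 0 0 0" --pt "1 0 0 0 0 0 0" --pt "1 0 0 0 0 0 0" --pt "1 0 0 0 0 0 0" --pt "1 0 0 -10 0 0 0" --pt "1 0 0 -20 0 0 0" --pt "1 0 0 -25 0 0 0" --pt "1 0 0 -25 0 0 0" --pt "1 0 0 -20 0 0 0" --pt "1 0 0 -10 0 0 0" --pt "1 0 0 0 0 0 0" --pt "1 0 0 0 0 0 0"

```text
time: 23.38
tool_pos: [0.399, -0.0918, 0.2554]
orientation: [168.7, 28.0, 164.0]
ft_force: [0.2, -0.2, 1.0]
finger_gap: 0.0854
```

Run:
```python
from h import *
ob(); b,d=grab('wrist'); w=world(ld('wrist'))
k=(w-gw(-165.5,-50,116))@M*1000
m=(np.hypot(k[...,0],k[...,1])<45)&(k[...,2]>40)&(k[...,2]<60)
print('bar top',m.sum(),np.round(np.nanmedian(k[m],axis=0),1),cv2.minAreaRect(k[m][:,:2].astype(np.float32)))
m=(k[...,2]>8)&(k[...,2]<30)&(np.hypot(k[...,0],k[...,1])<33); print('skirt',np.nanmedian(k[m][:,2]))
s,_=grab('top')
cv2.imwrite('pics/w7.png',np.hstack([cv2.resize(b[:,:,::-1],(400,300)),cv2.resize(s[60:250,220:510,::-1],(400,300))]))
w=world(ld('top')); m=(w[...,2]>.018)&(w[...,2]<.03)&(abs(w[...,0]-.48)<.045)&(abs(w[...,1]+.405)<.11)
print(cv2.minAreaRect((w[m][:,:2]*1000).astype(np.float32)),np.median(w[m][:,2]))
```

```text
23.38 q [-23.6 -14.3 -45.5  32.3  14.8 -96.9] p [ 0.399  -0.0918  0.2554] rpy [168.66  27.97 163.96] F [ 0.2 -0.2  1. ] gap 0.0854
bar top 1430 [-4.3 -2.6 52.3] ((-3.483299732208252, 0.4377288818359375), (61.90890121459961, 15.767743110656738), 69.49958038330078)
skirt 22.20428050358378
((481.2639465332031, -404.39898681640625), (181.3186492919922, 51.21860122680664), 88.68765258789062) 0.024514792608497094
```

View pics/w7.png

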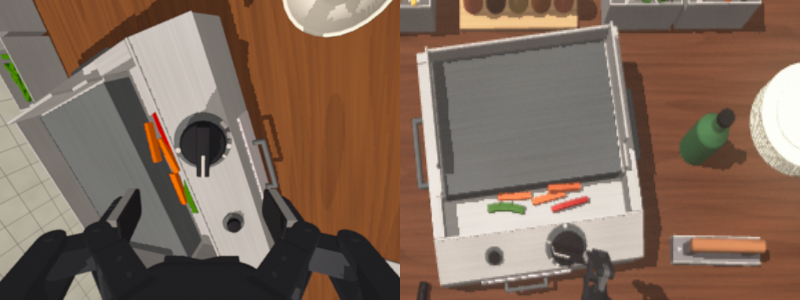

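```bash
python3 -c "
from h import *
print(manip.sign_off())"
```

```text
the job is handed in; nothing more can be done
None
```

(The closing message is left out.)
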